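# Bolt the long lens case shut for the drive

## Task

The van is about to drive off: lock the long lens case by sliding the steel bolt on its lid all the way home into its keeper, then let go of it. Leave the bolt of the short lens case drawn back as it is, since that case still has to be restocked.

Things in the scene. Friction and masses are not known exactly. Their poses are not given: they have to be found in the camera images.
- long_bolt (a joint): How far the bolt of the long case has been slid along its track, in m: 0 = fully drawn back, 0.040 = hard stop, fully home in the keeper. It starts between 0 and 0.010; the bolt tip enters the keeper at 0.014. It slides with about 2 N of steady friction, has no spring and stays where it is left.
- long_knob (a point): Centre of the top of the bolt's upright round steel thumb post on the long case (grey plastic, 150 x 240 mm from above, 60 mm high, fixed to the shelf). Post 12 mm across, top 50 mm above the lid, moves with the bolt. z up; +y: the way the bolt slides home, along the case's long side. The 20 mm wide barrel around the post's foot is 16 mm high, so the post's upper 34 mm are free all round.
- long_keeper (a point): Centre of the mouth of the steel keeper staple at the end of the long case, across the dark seam from the lid, fixed; axes as long_knob. Mouth 16 mm wide, staple 20 mm long along +y, its top 20 mm above the lid; this point is 9 mm above the lid, on the axis of the 12 mm thick bolt. Bolt drawn back, the post is 64 mm short of this point along y; home, 24 mm short.
- short_knob (a point): Centre of the top of the thumb post on the short case, a bystander: same grey plastic, same height and same latch, but the case is nearly square, 150 x 135 mm from above, fixed. Axes as long_knob. Leave it where it is.

How it is judged:
By the outcome, as a careful person would: the job done as asked, in the order asked, and still so for the second after the job is handed in, with the robot touching nothing.
It also fails if it takes over 29 s, if anything falls off the work surface, if the arm or the gripper's body presses on something with over 40 N, if the wrist force passes 120 N, or if a joint passes its speed limit or range.

## Robot

A 6-joint arm with a two-finger parallel gripper is mounted at the origin on the work surface. World frame = base frame: x ahead of the robot, y to its left, z up, the work surface at z = 0. Lengths are in m, angles in rad, forces in N, time in s.
With the tool pointing down it reaches from about 0.25 to 0.725 m from the base axis. Payload 4 kg.
Tool frame: the origin (TCP) lies midway between the tips of the shut fingers; the grasp point (between the pads) lies 19 mm behind it; z points along the fingers, y is the direction in which the jaws open and shut (so a half turn about z gives the same grasp; the last joint's range is limited). The gripper opens to 85 mm and grips with 20 to 120 N. Pads are 22 mm wide; open, the fingers measure 114 mm over their backs; the gripper's body (76 mm by 85 mm) begins 54 mm behind the grasp point. The pads swing forward as they close: fully open they stand 13 mm farther back than shut.
Start: joints at [-1.328, 0.241, 0.005, 1.335, 0, 1.571], TCP at [0.12, -0.485, 0.231] pointing down, gripper open.
Joint ranges: [-2.72, 2.72], [-1.05, 1.87], [-1.09, 1.28], [-1.99, 2.15], [-1.42, 1.44], [-3.14, 3.14]. Speed limits (rad/s): [2.79, 2.79, 3.14, 3.14, 3.14, 3.14].

## Interface

Orientations are given as a unit quaternion [x, y, z, w].
In Python, from workcell import get_obs, camera, camera_model, job_done, masks_of gives the robot as it stands.
- The arm moves only by the tool jog_arm, never from a script. Its argument "deltas" is a list that holds one entry, the list of rows, each a list of 7 numbers: the shift along the tool's x, y, z in mm, then the turn, a rotation vector about the tool's x, y, z in degrees, then the finger opening in mm, from 0 to 85.4. A call has 1 to 5 rows; each row shifts and turns the pose as measured when the row begins, along the tool's axes as they then stand; what a row does not reach is not made up. A row lasts 1/10 s, in which the tool goes at most 50 mm and 8.59 degrees, less where a joint would pass 70% of its speed; a pose out of reach is approached as far as the arm can. A call with a gripper value outside its range is refused whole. The fingers move at their own pace and stop on an object; the grip force is fixed at half the most. Time passes only in rows, so rows that do not move let the fingers close. It gives the time, the measured TCP pose, the force and the opening at its end, in the units of the state.
- get_obs(): the state, without advancing time (a new reading comes with each control period).
- camera(name): name is "scene" or "side" or "wrist"; returns the picture (400x640x3 uint8, red, green, blue); there is no depth.
- camera_model(name): a dict with "fovy" (degrees; the focal length in pixels is half the picture's height over the tangent of half this angle, whatever the lens; pixels are square), "cx", "cy" (the principal point, pixels), "k1" (the pictures are not rectified: a ray, as slopes to the right and down, at radius r is drawn at 1 + k1 r^2 times it, then the intrinsics apply), "pose" (4x4, takes a point from camera to world coordinates); the wrist camera has in their place "T_tool_cam" (4x4, takes a point from camera to tool coordinates, whose origin is the TCP and whose axes are the flange's). Camera axes: x right, y down, z forward; pixel columns grow to the right and rows downward; lengths in m; the calibration is good to about 2 mm. A picture is of the moment at which its call begins: read the wrist's pose just before it. camera_model takes no time and is no camera call.
- job_done(): hands the job in, once; it reports no verdict.
Trained networks look in the newest picture that a camera, given by its name, has taken for a name from the list of things; names that differ only in an ending like _2 or _b are one class to them, and where a whole thing is asked for, a point or a joint stands for the part that bears it (a point fixed in the world has none). Each returns a list of dicts, best first, with "conf" (0 to 1); they miss things now and then, are a little off and sometimes report something else, mostly with a low value. They report only what shows in the picture. A call takes as long as a camera call.
- masks_of(target, camera): "pixels" (400x640 bool, what is visible of it) and "at" ([column, row] in pixels, amid what is visible of it).
The state is a dict: "clock": time; "joint_pos": joint angles; "joint_vel": joint speeds; "tau": joint torques, N m; "eef_pos": TCP position; "tool_rot": TCP orientation; "ft_force": force on the tool from outside, world axes, zero at the start; "ft_torque": the same for the moment, N m; "grip_width": finger opening in m.
Only numpy, scipy, OpenCV 4.12 (cv2) and the standard library are available. Lean on these libraries where they do the work, as an engineer would, in place of code of your own. Each camera call takes 0.05 s, during which the arm holds its last target. There are 200 camera calls.

## Working session

There is one attempt and no reset: what is moved stays moved. The work goes in short steps, Python scripts to look and compute and a tool call to move; the robot and the scene stay as the last step left them, time stands still between calls to the robot, and variables do not carry over. Pictures are saved under pics/ and viewed, about 8 in all and at most 12, crops included, and the job is handed in when it is done.

Besides the shell and the picture viewer there is one more tool, called after "Emit:" as a command line: name --argument value ..., lists and objects as JSON in quotes. jog_arm: Moves the arm, as the interface text tells. Its arguments: {"type":"object","properties":{"deltas":{"type":"array"}},"required":["deltas"]}

```bash
mkdir -p pics
cat > h.py <<'E'
import numpy as np, cv2
from workcell import *
from scipy.spatial.transform import Rotation as R
def pose(name):
    m=camera_model(name)
    if "pose" in m: return m,np.array(m["pose"])
    o=get_obs();T=np.eye(4);T[:3,:3]=R.from_quat(o["tool_rot"]).as_matrix();T[:3,3]=o["eef_pos"]
    return m,T@np.array(m["T_tool_cam"])
def K(m):
    f=200/np.tan(np.radians(m["fovy"])/2)
    return np.array([[f,0,m["cx"]],[0,f,m["cy"]],[0,0,1.]]),np.array([m["k1"],0,0,0.])
def ray(uv,m,T):
    k,d=K(m);p=cv2.undistortPoints(np.array([[uv]],float),k,d)[0,0]
    return T[:3,3],T[:3,:3]@np.array([p[0],p[1],1])
def atz(uv,z,m,T):
    o,d=ray(uv,m,T);return o+d*(z-o[2])/d[2]
def proj(P,m,T):
    k,d=K(m);Q=np.linalg.inv(T);r,_=cv2.Rodrigues(Q[:3,:3])
    return cv2.projectPoints(np.array(P,float).reshape(-1,1,3),r,Q[:3,3],k,d)[0][:,0]
def save(im,n): cv2.imwrite("pics/"+n,im[:,:,::-1])
E
python3 - <<'E'
from h import *
for c in ["scene","side","wrist"]:
    m,T=pose(c);im=camera(c);save(im,c+"0.png");print(c,T[:3,3].round(3),T[:3,2].round(2))
    for t in ["long_knob","short_knob"]:
        for r in masks_of(t,c)[:3]:
            ys,xs=np.where(r["pixels"]);print(t,round(r["conf"],2),np.round(r["at"],1),len(xs),(xs.min(),xs.max(),ys.min(),ys.max()) if len(xs) else 0, atz(r["at"],.11,m,T).round(3))
print(get_obs())
E
```

```text
scene [0.874 0.569 0.668] [-0.37 -0.65 -0.66]
long_knob 0.51 [267.4 153.6] 143 (np.int64(262), np.int64(277), np.int64(143), np.int64(167)) [ 0.571 -0.166  0.11 ]
short_knob 0.54 [394.8 270.9] 303 (np.int64(390), np.int64(409), np.int64(249), np.int64(289)) [0.523 0.233 0.11 ]
side [0.184 0.582 0.574] [ 0.43 -0.71 -0.56]
long_knob 0.47 [363.  157.1] 149 (np.int64(357), np.int64(367), np.int64(144), np.int64(171)) [ 0.54  -0.161  0.11 ]
short_knob 0.81 [278.3 293.7] 315 (np.int64(256), np.int64(286), np.int64(273), np.int64(316)) [0.472 0.229 0.11 ]
wrist [ 0.2   -0.465  0.373] [-0.31 -0.08 -0.95]
{'clock': 0.45, 'joint_pos': array([-1.32801236e+00,  2.40680766e-01,  4.87356843e-03,  1.33517396e+00,
        4.51676843e-06,  1.57079106e+00]), 'joint_vel': array([-1.32544371e-03, -5.06862170e-04, -1.18913614e-03, -1.60341097e-03,
       -7.34189377e-04, -4.32669574e-05]), 'tau': array([ 3.33449543e-04, -3.71809244e+01,  2.52396530e+01,  3.88761051e-03,
       -3.13385431e-05, -2.47228648e-06]), 'eef_pos': array([ 0.12019164, -0.48528491,  0.23121773]), 'tool_rot': array([ 9.92640713e-01,  1.21096679e-01, -8.94868612e-06, -9.20066616e-05]), 'ft_force': array([ 0.86854186, -1.7241888 , -0.10508471]), 'ft_torque': array([0.02134363, 0.00236225, 0.04560665]), 'grip_width': 0.08536616719582886}
```

View pics/scene0.png

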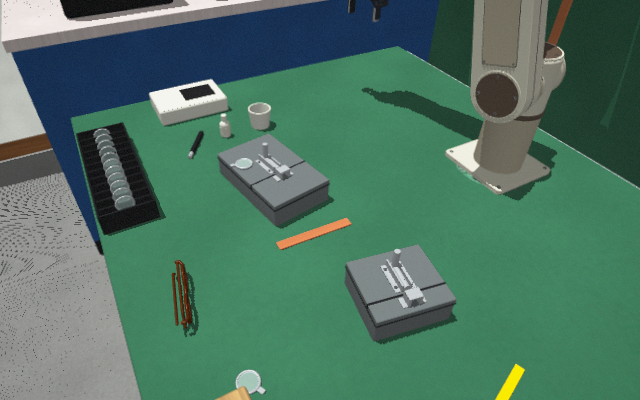

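View pics/side0.png

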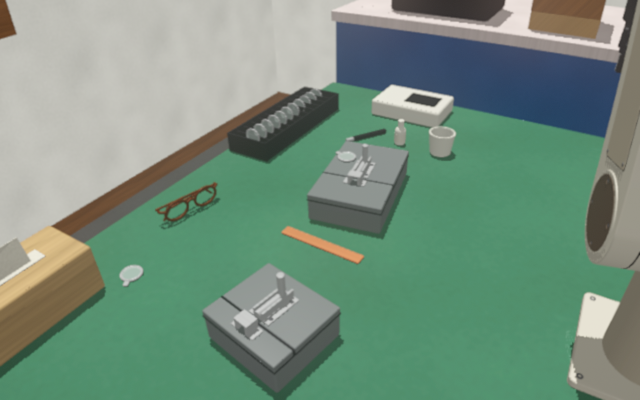

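The long case is the farther one (scene ~(273,178)) and the short one is nearer the camera (scene ~(400,290)). A loose glass disc lies on the long case's lid at scene ~(243,163). I'll zoom in on the latch next.

Run:
```python
import cv2,numpy as np
a=cv2.imread("pics/scene0.png")[130:230,210:340];b=cv2.imread("pics/side0.png")[135:235,300:430]
f=lambda i:cv2.resize(i,None,fx=5.5,fy=5.5,interpolation=cv2.INTER_CUBIC)[:, :]
x=np.hstack([cv2.resize(i[:75,:100] if k else i[:75,0:100],None,fx=4,fy=8 if 0 else 4,interpolation=cv2.INTER_CUBIC) for k,i in enumerate([a,b])])
cv2.imwrite("pics/crop.png",x)
```

```text
(no output)
```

View pics/crop.png

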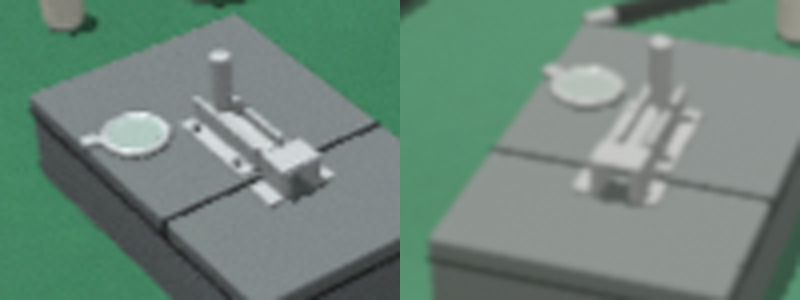

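Run:
```python
from h import *
pts={"post":((265,144),(365,145.5),.11),"staple":((282.8,168),(355,173),.08),"seamL":((250.5,186),(323.7,172.5),.06),"seamR":((304.5,160.8),(392.5,185.5),.06)}
c=[pose("scene"),pose("side")]
P={}
for n,(a,b,z) in pts.items():
    A=np.zeros((3,3));v=np.zeros(3)
    for uv,(m,T) in zip((a,b),c):
        o,d=ray(uv,m,T);d/=np.linalg.norm(d);M=np.eye(3)-np.outer(d,d);A+=M;v+=M@o
    X=np.linalg.solve(A,v);P[n]=[atz(uv,z,*k) for uv,k in zip((a,b),c)]
    print(n,X.round(4),*[p.round(4) for p in P[n]])
s=np.mean(P["seamR"],0)-np.mean(P["seamL"],0);print("seam len",np.linalg.norm(s),"axis y from seam",np.degrees(np.arctan2(s[1],s[0])))
d=np.mean(P["staple"],0)-np.mean(P["post"],0);print(d,np.degrees(np.arctan2(d[1],d[0])))
o=get_obs();print(R.from_quat(o["tool_rot"]).as_matrix().round(3))
```

```text
post [ 0.5588 -0.2071  0.1082] [ 0.5606 -0.2024  0.11  ] [ 0.5581 -0.2068  0.11  ]
staple [ 0.547  -0.1406  0.0804] [ 0.5475 -0.1393  0.08  ] [ 0.5479 -0.1433  0.08  ]
seamL [ 0.6241 -0.1464  0.0549] [ 0.627  -0.1374  0.06  ] [ 0.6208 -0.1427  0.06  ]
seamR [ 0.4766 -0.17    0.0568] [ 0.4791 -0.1652  0.06  ] [ 0.475  -0.1665  0.06  ]
seam len 0.14910211145472654 axis y from seam -170.04142256969817
[-0.01166862  0.06330779 -0.03      ] 100.44330617339781
[[ 0.971  0.24  -0.   ]
 [ 0.24  -0.971  0.   ]
 [ 0.    -0.    -1.   ]]
```

Emit:
jog_arm --deltas '[[[45,-15,0,0,0,3.7,85],[45,-15,0,0,0,0,85],[45,-15,0,0,0,0,60],[45,-15,0,0,0,0,45],[45,-15,0,0,0,0,45]]]'

```text
clock: 0.95
eef_pos: [0.3288, -0.3712, 0.2312]
tool_rot: [0.997, 0.08, -0.0, 0.002]
ft_force: [0.1, -0.7, 0.0]
grip_width: 0.0454
```

Emit:
jog_arm --deltas '[[[45,-15,0,0,0,0,45],[45,-15,0,0,0,0,45],[0,0,0,0,0,0,45]]]'

```text
clock: 1.25
eef_pos: [0.4207, -0.3221, 0.2312]
tool_rot: [0.997, 0.083, 0.001, 0.002]
ft_force: [0.2, -1.3, 0.6]
grip_width: 0.045
```

Emit:
jog_arm --deltas '[[[40,-24,5,0,0,0,45],[40,-24,5,0,0,0,45],[40,-24,5,0,0,0,45],[25,-15,5,0,0,0,45],[0,0,0,0,0,0,45]]]'

```text
clock: 1.75
eef_pos: [0.5511, -0.2122, 0.2102]
tool_rot: [0.997, 0.082, 0.001, 0.003]
ft_force: [-0.1, -0.2, -0.6]
grip_width: 0.0449
```

Run:
```python
from h import *
m,T=pose("wrist");im=camera("wrist");save(im,"wrist1.png");o=get_obs();print(o["eef_pos"],o["tool_rot"])
for r in masks_of("long_knob","wrist")[:3]:
    ys,xs=np.where(r["pixels"]);print(r["conf"],r["at"],xs.min(),xs.max(),ys.min(),ys.max())
print(proj([[.559,-.205,.11],[.5475,-.1413,.08]],m,T))
```

```text
[ 0.54994317 -0.213347    0.21057127] [9.96676440e-01 8.13855813e-02 5.01615266e-04 3.49420294e-03]
0.98 [294.0, 186.8] 255 317 176 199
[[308.64899427 193.75099795]
 [238.75301534 185.47402099]]
```

View pics/wrist1.png

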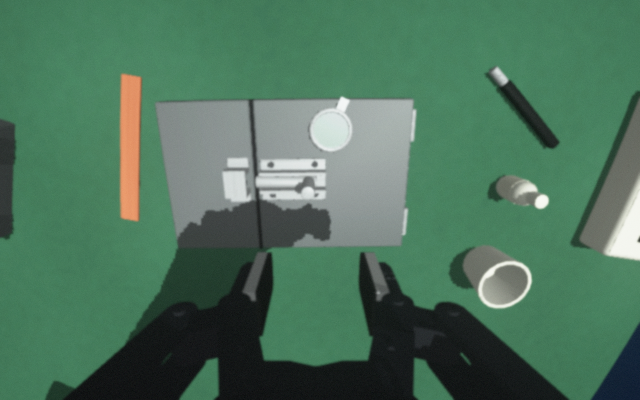

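The wrist view shows the post top at (309,190), against a predicted (309,194). The staple is at ~(234,185) and the slide axis runs level in the image, toward the left. The estimate is good to about 2 mm, so I'm descending with the jaws straddling the post.

Emit:
jog_arm --deltas '[[[12,-7,10,0,0,0,45],[0,0,30,0,0,0,45],[0,0,30,0,0,0,45],[0,0,0,0,0,0,45]]]'

```text
clock: 2.25
eef_pos: [0.5592, -0.2098, 0.1403]
tool_rot: [0.997, 0.077, 0.002, 0.005]
ft_force: [-0.6, 0.8, -0.2]
grip_width: 0.0452
```

Run:
```python
from h import *
m,T=pose("wrist");im=camera("wrist");save(im,"wrist2.png");o=get_obs();print(o["eef_pos"],o["tool_rot"])
for r in masks_of("long_knob","wrist")[:3]:
    ys,xs=np.where(r["pixels"]);print(r["conf"],r["at"],xs.min(),xs.max(),ys.min(),ys.max())
print(proj([[.561,-.204,.11]],m,T))
```

```text
[ 0.56038977 -0.21043169  0.14272159] [0.99704384 0.07652871 0.00389806 0.00563422]
[[307.49108985 236.577045  ]]
```

View pics/wrist2.png

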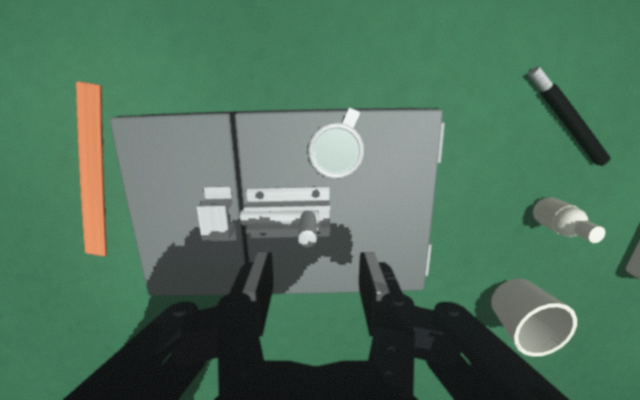

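Post top predicted at (307,237) and seen at (308,237), which agrees well. It sits between the jaws.

Emit:
jog_arm --deltas '[[[1,-6,15,0.6,-0.4,-1.2,45],[0,0,20,0,0,0,45],[0,0,18,0,0,0,45],[0,0,0,0,0,0,45]]]'

```text
clock: 2.75
eef_pos: [0.5661, -0.2065, 0.0953]
tool_rot: [0.996, 0.088, 0.007, 0.003]
ft_force: [-0.3, 0.6, -0.8]
grip_width: 0.045
```

Emit:
jog_arm --deltas '[[[-3,-1,6,0.4,-0.8,0,45],[0,0,0,0,0,0,45]]]'

```text
clock: 2.95
eef_pos: [0.5639, -0.2061, 0.0906]
tool_rot: [0.996, 0.088, -0.0, 0.0]
ft_force: [0.1, 1.2, 0.4]
grip_width: 0.0451
```

Run:
```python
from h import *
m,T=pose("wrist");save(camera("wrist"),"wrist3.png")
for i in range(3):
    o=get_obs();print(o["eef_pos"],o["tool_rot"],o["ft_force"]);camera("side")
print(proj([[.561,-.204,.11]],m,T))
```

```text
[ 0.564719   -0.20644953  0.09149834] [9.96107510e-01 8.81387177e-02 9.54517902e-04 6.95023025e-04] [ 1.20772722  0.63434945 -0.38714251]
[ 0.56498951 -0.20656245  0.09178359] [9.96109614e-01 8.81076030e-02 1.37443145e-03 8.93719551e-04] [ 0.339505    0.19345733 -0.3588758 ]
[ 0.56502918 -0.20655496  0.09185776] [9.96109753e-01 8.81033989e-02 1.48916032e-03 9.66618044e-04] [0.26244562 0.25169317 0.79114772]
[[311.79266898 291.04861712]]
```

View pics/wrist3.png

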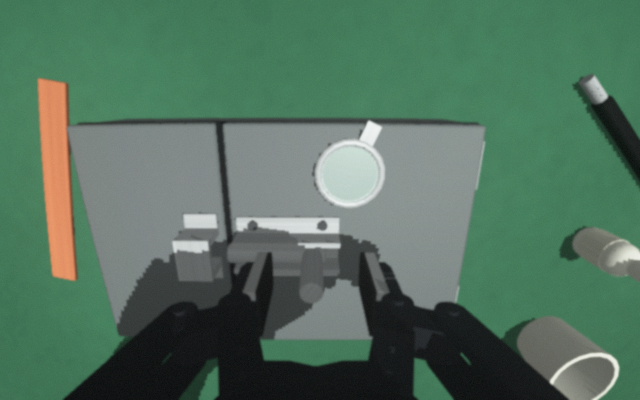

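The post is at (312,291), as predicted, and between the fingers. I'm shifting x by -4 mm and closing.

Emit:
jog_arm --deltas '[[[-4,-2,3,0,0,0,25],[0,0,0,0,0,0,14],[0,0,0,0,0,0,8],[0,0,0,0,0,0,8],[0,0,0,0,0,0,8]]]'

```text
clock: 3.65
eef_pos: [0.561, -0.2053, 0.0899]
tool_rot: [0.996, 0.088, 0.003, 0.001]
ft_force: [-0.2, 0.7, -0.7]
grip_width: 0.0095
```

Emit:
jog_arm --deltas '[[[0,0,0,0,0,0,2],[0,0,0,0,0,0,2],[0,0,0,0,0,0,2]]]'

```text
clock: 3.95
eef_pos: [0.561, -0.2053, 0.0899]
tool_rot: [0.996, 0.088, 0.003, 0.001]
ft_force: [0.6, -0.3, 0.9]
grip_width: 0.0095
```

Run:
```python
from h import *
m,T=pose("wrist");a=camera("wrist")[220:380,220:400];o=get_obs();print(o["eef_pos"],o["tool_rot"],o["ft_force"],o["grip_width"])
b=camera("side")[120:220,290:410]
save(np.hstack([cv2.resize(a,(400,356)),cv2.resize(b,(400,356))]),"c4.png")
```

```text
[ 0.56097099 -0.20530224  0.08989469] [0.99610391 0.08813876 0.0025971  0.00134988] [ 0.85892013 -0.42930707  0.01947325] 0.009547487947833737
```

View pics/c4.png

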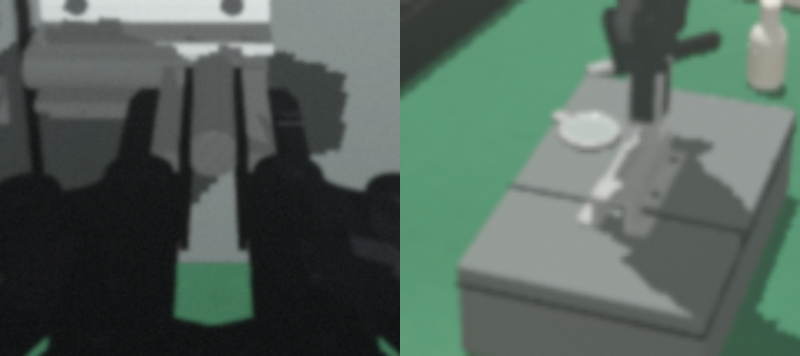

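The post is held between the pads (width steady at 9.5 mm, which is pad give). Now I'll slide along tool -y.

Emit:
jog_arm --deltas '[[[0,-6,0,0,0,0,2],[0,-6,0,0,0,0,2],[0,-6,0,0,0,0,2],[0,0,0,0,0,0,2]]]'

```text
clock: 4.45
eef_pos: [0.5579, -0.1877, 0.0899]
tool_rot: [0.996, 0.088, 0.003, 0.003]
ft_force: [0.0, 0.2, -0.1]
grip_width: 0.0095
```

Emit:
jog_arm --deltas '[[[0,-4,0,0,0,0,2],[0,-4,0,0,0,0,2],[0,-2,0,0,0,0,2]]]'

```text
clock: 4.75
eef_pos: [0.5561, -0.1772, 0.0899]
tool_rot: [0.996, 0.088, 0.003, 0.003]
ft_force: [0.8, -2.4, 0.2]
grip_width: 0.0098
```

Emit:
jog_arm --deltas '[[[0,-2,0,0,0,0,2],[0,-2,0,0,0,0,2]]]'

```text
clock: 4.95
eef_pos: [0.5553, -0.1729, 0.0899]
tool_rot: [0.996, 0.088, 0.003, 0.003]
ft_force: [0.5, -2.2, 0.4]
grip_width: 0.0092
```

Emit:
jog_arm --deltas '[[[0,-2,0,0,0,0,2],[0,-2,0,0,0,0,2]]]'

```text
clock: 5.15
eef_pos: [0.5549, -0.1708, 0.09]
tool_rot: [0.996, 0.087, 0.003, 0.006]
ft_force: [2.9, -10.9, -3.4]
grip_width: 0.0094
```

Emit:
jog_arm --deltas '[[[0,-3,0,0,0,0,2],[0,-3,0,0,0,0,2]]]'

```text
clock: 5.35
eef_pos: [0.555, -0.1708, 0.09]
tool_rot: [0.996, 0.085, 0.004, 0.012]
ft_force: [1.7, -11.0, -3.6]
grip_width: 0.0093
```

Hard stop: force rises to 11 N with no further motion, after 35 mm of travel. Releasing: relax, open, lift.

Emit:
jog_arm --deltas '[[[0,0,0,0,0,0,2],[0,0,0,0,0,0,40],[0,0,0,0,0,0,40],[0,0,0,0,0,0,40]]]'

```text
clock: 5.75
eef_pos: [0.5543, -0.1696, 0.0896]
tool_rot: [0.996, 0.085, 0.003, 0.01]
ft_force: [0.3, -0.1, 0.3]
grip_width: 0.0397
```

Emit:
jog_arm --deltas '[[[0,0,-10,0,0,0,40],[0,0,-25,0,0,0,40],[0,0,-35,0,0,0,40],[-20,0,-40,0,0,0,40],[0,0,0,0,0,0,40]]]'

```text
clock: 6.25
eef_pos: [0.5325, -0.1687, 0.2048]
tool_rot: [0.996, 0.086, 0.002, 0.009]
ft_force: [1.8, 0.3, 0.8]
grip_width: 0.0399
```

Run:
```python
from h import *
m,T=pose("wrist");im=camera("wrist");save(im,"w5.png");o=get_obs();print(o["eef_pos"],o["tool_rot"],o["ft_force"],o["grip_width"])
save(np.hstack([cv2.resize(im[80:300,100:460],(500,306)),cv2.resize(camera("side")[130:230,300:398],(300,306))]),"c5.png")
print(proj([[.5553,-.1708,.11],[.5475,-.1413,.08]],m,T))
```

```text
[ 0.53246195 -0.16827977  0.20225829] [9.96204929e-01 8.66285477e-02 6.07419747e-04 8.41817431e-03] [-0.60687953  0.70897559  0.64068162] 0.03986668268499452
[[321.85527975 180.00540688]
 [286.34554    174.73023967]]
```

View pics/c5.png

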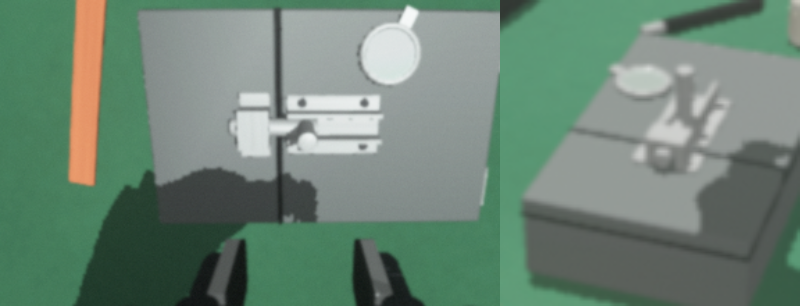

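The bolt runs through the staple and sticks out the far side. The post is at (322,182) against a predicted (322,180), and post to staple centre is about 34 mm, which matches home. The lens hasn't moved and the robot is clear.

```bash
python3 -c "
from workcell import *
print(job_done())"
```

```text
the job is handed in; nothing more can be done
None
```

The long case is locked: its bolt is all the way home in the keeper, and the gripper has let go and lifted clear. I handed the job in at about 6 s on the robot's clock.

- **Move:** I gripped the thumb post and slid the bolt about 35 mm. It then stopped moving, and the force rose from about 2 N to 11 N, as expected at the hard stop.
- **Last checks:** After release, the wrist picture showed the bolt through the staple and sticking out beyond it. The post was within about 2 px of its predicted hard-stop position, and it measured about 34 mm from the staple's centre, which matches fully home.
- **Short case:** I never went near it, and its bolt was left drawn back. I took no close-up of it at the end.
- **Disagreements:** The two fixed cameras differed by 2–5 mm when locating the latch, and the wrist camera settled it. The gripper read 9.5 mm on the 12 mm post, which I put down to the pads giving. The network's long-post finder returned nothing in one close wrist view, so I read that position from the picture.

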